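# Find the loaded canister by weight and stand it on the check scale

## Task

One of the three identical shut canisters holds a steel insert and is much heavier than the two empty ones: find it by feeling the weight, and stand it upright on the scale's round steel plate, with its whole base on the plate, so that the plate sinks. Leave the two empty canisters standing upright on the bench. Set things down rather than dropping them, tip no canister over, and do not disturb the beaker, the bottle or the glove box.

Things in the scene. Friction and masses are not known exactly. Their poses are not given: they have to be found in the camera images.
- canister_a_center (a point): centre of canister A, half-way up its axis (70 mm above its underside), z up: shut aluminium canister 140 mm tall; body 70 mm in diameter up to 84 mm, shoulder to 94 mm, then a fixed grey cap 46 mm in diameter, 46 mm tall: grip it there. All three look alike: two are empty (0.20 kg each), any one of them holds the steel insert (0.63 to 0.80 kg in all).
- canister_b_center (a point): centre of canister B, half-way up its axis (70 mm above its underside), z up: shut aluminium canister 140 mm tall; body 70 mm in diameter up to 84 mm, shoulder to 94 mm, then a fixed grey cap 46 mm in diameter, 46 mm tall: grip it there. All three look alike: two are empty (0.20 kg each), any one of them holds the steel insert (0.63 to 0.80 kg in all).
- canister_c_center (a point): centre of canister C, half-way up its axis (70 mm above its underside), z up: shut aluminium canister 140 mm tall; body 70 mm in diameter up to 84 mm, shoulder to 94 mm, then a fixed grey cap 46 mm in diameter, 46 mm tall: grip it there. All three look alike: two are empty (0.20 kg each), any one of them holds the steel insert (0.63 to 0.80 kg in all).
- plate_rest (a point): middle of the upper face of the scale's round plate when the plate is up (unloaded), 78 mm above the bench. The plate is a flat steel disc 140 mm in diameter, 8 mm thick, over a grey housing 170 x 180 mm and 49 mm tall that stands fixed on the bench. z is up.
- plate (a joint): how far the plate has sunk: 0 up, 0.012 m fully down. Sprung: it starts to sink at about 3.5 N and is fully down at 4.7 N, so an empty canister leaves it up and the loaded one takes it fully down.
- beaker: bystander: glass beaker 72 mm in diameter, 95 mm tall, beyond the canisters; origin at the centre of its underside
- bottle: bystander: amber jar 64 mm in diameter, 140 mm tall, beyond the canisters; origin at the centre of its underside
- glove_box: bystander: cardboard box 90 x 200 x 80 mm (x, y, z), beyond the canisters; origin at the centre of its underside
Not all that is in view belongs to the job. What is meant by the part that bears plate_rest is not blue or red, and is the larger of those in its own colour.

How it is judged:
By the outcome, as a careful person would: the job done as asked, in the order asked, and still so for the second after the job is handed in, with the robot touching nothing.
It also fails if it takes over 62 s, if anything falls off the work surface, if the arm or the gripper's body presses on something with over 40 N, if the wrist force passes 120 N, or if a joint passes its speed limit or range.

## Robot

A 6-joint arm with a two-finger parallel gripper is mounted at the origin on the work surface. World frame = base frame: x ahead of the robot, y to its left, z up, the work surface at z = 0. Lengths are in m, angles in rad, forces in N, time in s.
With the tool pointing down it reaches from about 0.225 to 0.875 m from the base axis. Payload 3.4 kg.
Tool frame: the origin (TCP) lies midway between the tips of the shut fingers; the grasp point (between the pads) lies 19 mm behind it; x points along the fingers, y is the direction in which the jaws open and shut, and the axes are right-handed (so a half turn about x gives the same grasp; the last joint's range is limited). The gripper opens to 85 mm and grips with 20 to 120 N. Pads are 22 mm wide; open, the fingers measure 114 mm over their backs; the gripper's body (76 mm by 85 mm) begins 54 mm behind the grasp point. The pads swing forward as they close: fully open they stand 13 mm farther back than shut.
Start: joints at [0.994, 0.276, 1.505, -0, 1.361, -0.121], TCP at [0.253, 0.516, 0.231] pointing down, gripper open.
Joint ranges: [-2.89, 2.89], [-0.75, 2.08], [0.22, 2.7], [-1.18, 4.32], [0.11, 2.71], [-2.7, 2.7]. Speed limits (rad/s): [2.57, 2.57, 3.14, 3.14, 3.14, 3.14].

## Interface

Orientations are given as a unit quaternion [w, x, y, z].
In Python, from rig import manip, get_image, get_calibration, ticket gives the robot as it stands. The module is installed in compiled form; this text tells all that it offers.
- The arm moves only by the tool arm_command, never from a script. Its argument "series" is text: rows parted by semicolons, each of 7 numbers parted by spaces: the shift along the tool's x, y, z in units of 0.1 m (1.0 is 0.1 m), then the turn, a rotation vector about the tool's x, y, z in units of pi rad (1.0 is pi rad), then the opening, from -1 (shut) to 1 (fully open), so that 0 is half open. In form: tx ty tz rx ry rz claw; .... A call has 1 to 12 rows; each row shifts and turns the commanded pose from where the row before left it, along the tool's axes as they then stand; what a row does not reach is not made up. A row lasts 1/12 s, in which the tool goes at most 41.7 mm and 7.16 degrees, less where a joint would pass 70% of its speed; a pose out of reach is approached as far as the arm can. A call with a number of a shift or a turn outside -1 to 1 is refused whole. A call with a gripper value outside its range is refused whole. The fingers move at their own pace and stop on an object; "squeeze" is the grip in N (left out, the last holds). Time passes only in rows, so rows that do not move let the fingers close. It gives the time, the measured TCP pose, the force and the opening at its end, in the units of the state.
- manip.get_state(): the state, without advancing time (a new reading comes with each control period).
- get_image(name): name is "side" or "top"; returns the picture (480x640x3 uint8, red, green, blue); there is no depth.
- get_calibration(name): a dict with "fx", "fy", "cx", "cy" (pixels), "cam_to_world" (4x4, takes a point from camera to world coordinates). Camera axes: x right, y down, z forward; pixel columns grow to the right and rows downward; lengths in m; the calibration is good to about 2 mm. A picture is of the moment at which its call begins. get_calibration takes no time and is no camera call.
- ticket.sign_off(): hands the job in, once; it reports no verdict.
The state is a dict: "clock": time; "qpos": joint angles; "qd": joint speeds; "effort": joint torques, N m; "position": TCP position; "ee_rot": TCP orientation; "contact_force": force on the tool from outside, world axes, zero at the start; "moment": the same for the moment, N m; "width": finger opening in m.
Only numpy, scipy, OpenCV 4.12 (cv2) and the standard library are available. Lean on these libraries where they do the work, as an engineer would, in place of code of your own. Each camera call takes 0.05 s, during which the arm holds its last target. There are 200 camera calls.

## Working session

There is one attempt and no reset: what is moved stays moved. The work goes in short steps, Python scripts to look and compute and a tool call to move; the robot and the scene stay as the last step left them, time stands still between calls to the robot, and variables do not carry over. Pictures are saved under pics/ and viewed, about 8 in all and at most 12, crops included, and the job is handed in when it is done.

Besides the shell and the picture viewer there is one more tool, called after "Call:" in YAML: its name, and indented under it one key for each argument. arm_command: Moves the arm, as the interface text tells. Shifts and turns lie within -1 to 1; 1 stands for 0.1 m of shift or pi rad of turn. Its arguments: {"type":"object","properties":{"series":{"type":"string"},"squeeze":{"type":"number"}},"required":["series"]}

```bash
mkdir -p pics; python3 - <<'E'
from rig import manip,get_image,get_calibration
import cv2,numpy as np
print(manip.get_state())
for n in("top","side"):
    im=get_image(n);cv2.imwrite(f"pics/{n}0.png",im[:,:,::-1]);c=get_calibration(n);print(n,c)
E
```

```text
{'clock': 0.0, 'qpos': array([ 9.94029176e-01,  2.76598776e-01,  1.50615204e+00,  1.03974396e-05,
        1.36068950e+00, -1.20994610e-01]), 'qd': array([-0.00115008, -0.00122819, -0.00059636, -0.00162391,  0.0013645 ,
        0.00090433]), 'effort': array([-5.13775631e-04, -4.16773903e+01, -2.45808506e+01, -5.13331433e-04,
        1.10193048e-02,  1.91850904e-05]), 'position': array([0.25279528, 0.51585468, 0.23043002]), 'ee_rot': array([ 0.68859816,  0.15913684,  0.68905154, -0.16036217]), 'contact_force': array([ 1.08038852, -0.06996391,  1.33616496]), 'moment': array([ 0.04092377, -0.06145685, -0.06445295]), 'width': 0.08507374808114614}
top {'fx': 472.7945212750352, 'fy': 472.7945212750352, 'cx': 320.0910535926401, 'cy': 248.2699189474267, 'cam_to_world': array([[ 0.03028655, -0.99082811,  0.1316905 ,  0.3445273 ],
       [-0.99903106, -0.03421625, -0.02768017, -0.10288909],
       [ 0.03193224, -0.13072456, -0.99090434,  1.30227387],
       [ 0.        ,  0.        ,  0.        ,  1.        ]])}
side {'fx': 499.4443110444575, 'fy': 499.4443110444575, 'cx': 324.97747392662336, 'cy': 242.44658184719145, 'cam_to_world': array([[ 0.68600124, -0.53555228,  0.49253025, -0.07443495],
       [-0.727384  , -0.48827583,  0.48218173, -0.711792  ],
       [-0.01774291, -0.6890359 , -0.72450999,  0.93122258],
       [ 0.        ,  0.        ,  0.        ,  1.        ]])}
```

View pics/top0.png

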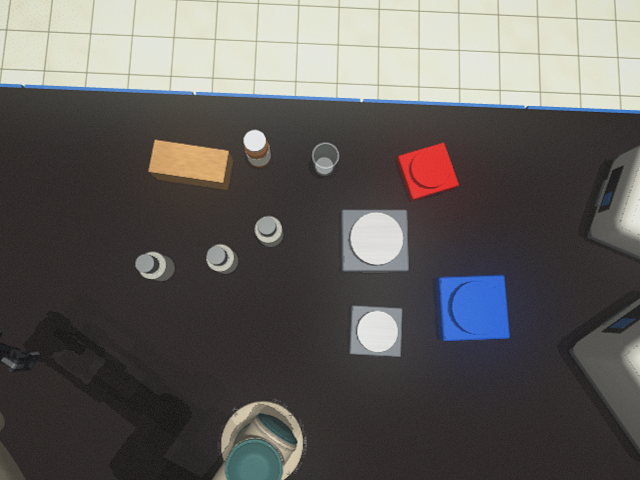

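View pics/side0.png

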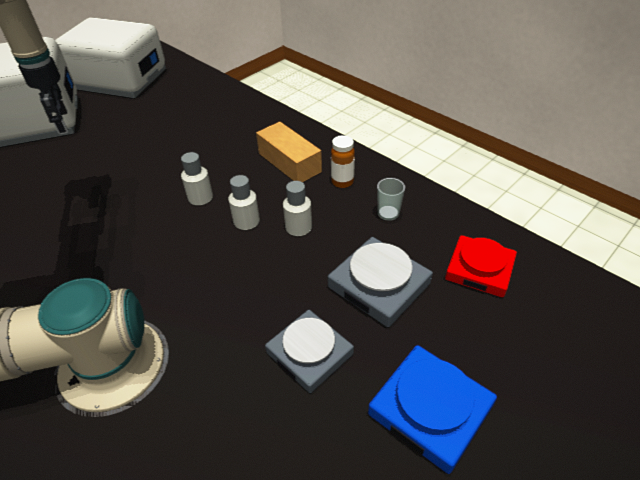

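The candidate scales in the top view are red (430,170), blue (474,307), large grey (376,240) and small grey (377,331). The large grey one fits, being neither blue nor red and the larger of the two greys. The canister caps are at about (267,226), (218,256) and (148,263).

```bash
cat > h.py <<'E'
import cv2,numpy as np
from rig import manip,get_image,get_calibration
def ray(n,u,v,z):
    c=get_calibration(n);T=c["cam_to_world"]
    d=T[:3,:3]@[(u-c["cx"])/c["fx"],(v-c["cy"])/c["fy"],1];o=T[:3,3]
    return o+d*(z-o[2])/d[2]
def blobs(im,lo,hi,amin,sat=25):
    h=cv2.cvtColor(im,cv2.COLOR_BGR2HSV);m=((h[...,2]>=lo)&(h[...,2]<=hi)&(h[...,1]<80)).astype(np.uint8)
    m=cv2.morphologyEx(m,cv2.MORPH_OPEN,np.ones((3,3)))
    return [c for c in cv2.findContours(m,cv2.RETR_EXTERNAL,cv2.CHAIN_APPROX_NONE)[0] if cv2.contourArea(c)>amin]
E
python3 - <<'E'
from h import *
for n in("top","side"):
    im=cv2.imread(f"pics/{n}0.png")
    pts=[(267,226),(218,256),(146,262),(268,238),(376,240),(400,262)] if n=="top" else [(190,160),(240,185),(295,190),(198,190),(380,265),(340,285)]
    print(n,[tuple(im[v,u]) for u,v in pts])
    for lo,hi in((150,255),(70,150)):
        for c in blobs(im,lo,hi,150):
            x,y,w,hh=cv2.boundingRect(c)
            if w>150 or y<100 and n=="top" or len(c)<5: continue
            e=cv2.fitEllipse(c);print(lo,(x,y,w,hh),np.round(e[0],1),np.round(e[1],1),"z.078",ray(n,*e[0],.078).round(3),"z.14",ray(n,*e[0],.14).round(3),"z.117",ray(n,*e[0],.117).round(3))
t=cv2.imread("pics/top0.png")[120:370,120:520];s=cv2.imread("pics/side0.png")[140:400,170:520]
a=cv2.resize(t,(800,500),interpolation=cv2.INTER_CUBIC)
cv2.imwrite("pics/crop1.png",a)
E
```

```text
top [(np.uint8(162), np.uint8(164), np.uint8(160)), (np.uint8(162), np.uint8(163), np.uint8(160)), (np.uint8(151), np.uint8(152), np.uint8(151)), (np.uint8(183), np.uint8(195), np.uint8(197)), (np.uint8(223), np.uint8(224), np.uint8(224)), (np.uint8(153), np.uint8(148), np.uint8(141))]
150 (253, 428, 36, 30) [271.7 441.6] [12.9 39.6] z.078 [ 0.021 -0.032  0.078] z.14 [ 0.038 -0.036  0.14 ] z.117 [ 0.032 -0.034  0.117]
150 (222, 403, 33, 48) [235.3 423.9] [13.5 54.6] z.078 [0.061 0.06  0.078] z.14 [0.076 0.051 0.14 ] z.117 [0.07  0.054 0.117]
150 (264, 402, 39, 78) [264.4 440.7] [69.5 77.6] z.078 [ 0.023 -0.014  0.078] z.14 [ 0.039 -0.018  0.14 ] z.117 [ 0.033 -0.017  0.117]
150 (628, 342, 12, 33) [634.5 357.7] [11.4 33. ] z.078 [ 0.25  -0.96   0.078] z.14 [ 0.254 -0.916  0.14 ] z.117 [ 0.253 -0.933  0.117]
150 (352, 308, 49, 47) [377.4 331.6] [41.3 54.1] z.078 [ 0.297 -0.291  0.078] z.14 [ 0.299 -0.281  0.14 ] z.117 [ 0.299 -0.285  0.117]
150 (137, 255, 16, 16) [144.9 262.8] [14.9 15.3] z.078 [0.454 0.312 0.078] z.14 [0.448 0.291 0.14 ] z.117 [0.451 0.299 0.117]
150 (144, 252, 22, 27
[... 4906 characters left out ...]
z.078 [ 0.747 -0.149  0.078] z.14 [ 0.687 -0.19   0.14 ] z.117 [ 0.709 -0.175  0.117]
70 (183, 177, 29, 28) [198.1 190.8] [26.9 28.9] z.078 [0.417 0.232 0.078] z.14 [0.381 0.163 0.14 ] z.117 [0.394 0.189 0.117]
70 (0, 80, 57, 60) [ 22.1 112.6] [53.6 64.7] z.078 [0.27  0.964 0.078] z.14 [0.245 0.843 0.14 ] z.117 [0.254 0.888 0.117]
70 (54, 30, 110, 98) [104.4  70.1] [ 83.8 114.3] z.078 [0.593 1.02  0.078] z.14 [0.544 0.894 0.14 ] z.117 [0.562 0.941 0.117]
70 (26, 0, 104, 38) [69.5 14.6] [ 36.  106.1] z.078 [0.747 1.579 0.078] z.14 [0.687 1.413 0.14 ] z.117 [0.709 1.475 0.117]
70 (0, 0, 45, 58) [17.5 29.9] [34.  60.8] z.078 [0.531 1.597 0.078] z.14 [0.487 1.43  0.14 ] z.117 [0.503 1.492 0.117]
```

View pics/crop1.png

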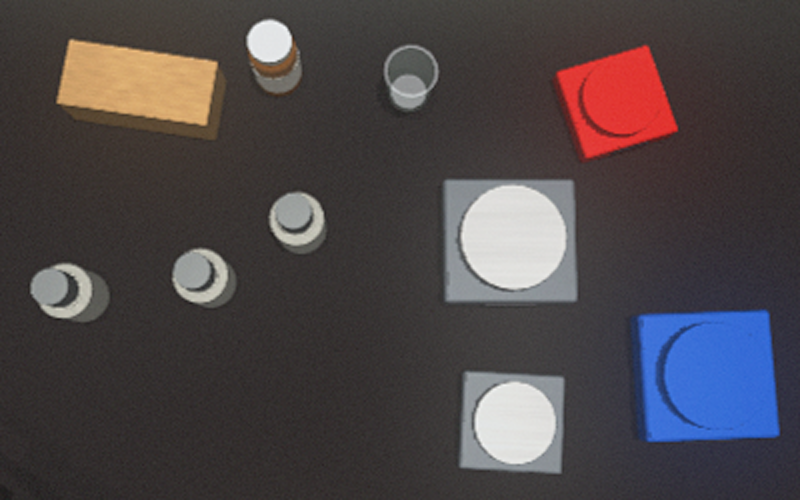

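The crop confirms it. The large grey scale's plate is at top pixel (376.5,238.5) and about 54 px wide, which is about 140 mm. The small grey plate is about 105 mm. Caps are at (267,226), (216,255.5) and (144.5,263.5). Next I'll work out the moves.

```bash
cat >> h.py <<'E'
from scipy.spatial.transform import Rotation as Ro
def tool():
    s=manip.get_state();q=s["ee_rot"];return s,Ro.from_quat([*q[1:],q[0]])
def go(t):
    s,R=tool();d=R.inv().apply(np.array(t)-s["position"])/.1
    X=R.as_matrix()[:,0];ax=np.cross(X,[0,0,-1]);return "shift(0.1m,tool)",d.round(2),"level rotvec/pi",(R.inv().apply(ax)/np.pi).round(4)
E
python3 - <<'E'
from h import *
s,R=tool();print(R.as_matrix().round(3))
for n,l in(("top",[(267,226),(216,255.5),(144.5,263.5)]),("side",[(295,186),(239,181),(190.5,158)])):
    for p in l: print(n,ray(n,*p,.14).round(3))
print("plate",ray("top",376.5,238.5,.078).round(3),ray("side",380.8,265.7,.078).round(3))
for nm,p in (("C hover",(.447,.291,.2)),("C grip",(.447,.291,.098))): print(nm,go(p))
E
```

```text
[[-0.001  0.44   0.898]
 [-0.001  0.898 -0.44 ]
 [-1.    -0.002 -0.   ]]
top [ 0.55  -0.002  0.14 ]
top [0.472 0.12  0.14 ]
top [0.447 0.292 0.14 ]
side [0.553 0.    0.14 ]
side [0.473 0.118 0.14 ]
side [0.448 0.286 0.14 ]
plate [ 0.538 -0.285  0.078] [ 0.538 -0.286  0.078]
C hover ('shift(0.1m,tool)', array([ 0.31, -1.16,  2.73]), 'level rotvec/pi', array([-0.    , -0.0001,  0.0005]))
C grip ('shift(0.1m,tool)', array([ 1.33, -1.16,  2.73]), 'level rotvec/pi', array([-0.    , -0.0001,  0.0005]))
```

Call:
arm_command:
  series: "0.03 -0.114 0.273 0 0 0 1;0.03 -0.114 0.273 0 0 0 1;0.03 -0.114 0.273 0 0 0 1;0.03 -0.114 0.273 0 0 0 1;0.03 -0.114 0.273 0 0 0 1;0.03 -0.114 0.273 0 0 0 1;0.03 -0.114 0.273 0 0 0 1;0.03 -0.114 0.273 0 0 0 1;0.03 -0.114 0.273 0 0 0 1;0.03 -0.114 0.273 0 0 0 1;0 0 0 0 0 0 1;0 0 0 0 0 0 1"
  squeeze: 35

```text
clock: 1.1
position: [0.4486, 0.2926, 0.2007]
ee_rot: [0.688, 0.161, 0.689, -0.161]
contact_force: [0.6, 0.0, 0.5]
width: 0.0858
```

```bash
python3 - <<'E'
from h import *
for n in("top","side"):
    im=get_image(n);cv2.imwrite(f"pics/{n}1.png",im[:,:,::-1])
a=cv2.resize(cv2.imread("pics/top1.png")[180:330,100:300],(800,600));b=cv2.imread("pics/side1.png")[60:260,100:340]
cv2.imwrite("pics/c2.png",np.hstack([cv2.resize(a,(400,300)),cv2.resize(b,(360,300))]))
print(go((.4475,.289,.098)), manip.get_state())
E
```

```text
('shift(0.1m,tool)', array([ 1.03, -0.05,  0.02]), 'level rotvec/pi', array([-0.    , -0.0004,  0.0001])) {'clock': 1.2, 'qpos': array([ 4.50805155e-01,  2.36278066e-01,  1.63789732e+00,  8.50209189e-04,
        1.26826757e+00, -6.64103887e-01]), 'qd': array([ 0.02044415, -0.00504857, -0.00155056, -0.00104887,  0.00019264,
       -0.00268251]), 'effort': array([-7.47255273e-01, -3.80203056e+01, -2.36769891e+01, -6.03908859e-02,
       -1.54219789e-02,  4.94265496e-04]), 'position': array([0.44751257, 0.29404928, 0.20106074]), 'ee_rot': array([ 0.68838164,  0.15991024,  0.68920988, -0.1598411 ]), 'contact_force': array([1.00668615, 0.81326412, 0.50624838]), 'moment': array([0.02650714, 0.00680732, 0.02072331]), 'width': 0.08532576736907402}
```

View pics/c2.png

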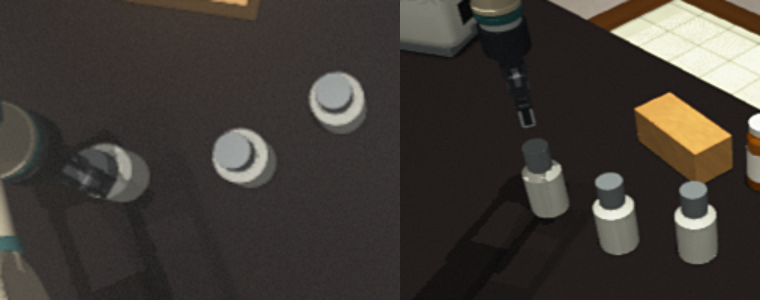

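The gripper sits over canister C (crop about (100,165), with the fingers just above the cap). Descending.

Call:
arm_command:
  series: "0.2 -0.02 0 0 0 0 1;0.2 -0.02 0 0 0 0 1;0.2 0 0 0 0 0 1;0.2 0 0 0 0 0 1;0.13 0 0 0 0 0 1;0.09 0 0 0 0 0 1;0 0 0 0 0 0 1;0 0 0 0 0 0 1"
  squeeze: 50

```text
clock: 1.87
position: [0.4459, 0.2909, 0.0994]
ee_rot: [0.689, 0.159, 0.689, -0.159]
contact_force: [-0.0, -0.4, 0.2]
width: 0.0855
```

Call:
arm_command:
  series: "0 0 0 0 0 0 -1;0 0 0 0 0 0 -1;0 0 0 0 0 0 -1;0 0 0 0 0 0 -1;0 0 0 0 0 0 -1;0 0 0 0 0 0 -1;0 0 0 0 0 0 -1;0 0 0 0 0 0 -1"

```text
clock: 2.53
position: [0.4474, 0.2909, 0.1004]
ee_rot: [0.69, 0.161, 0.688, -0.159]
contact_force: [0.4, 1.8, 5.6]
width: 0.045
```

Call:
arm_command:
  series: "-0.05 0 0 0 0 0 -1;-0.05 0 0 0 0 0 -1;-0.05 0 0 0 0 0 -1;-0.05 0 0 0 0 0 -1;0 0 0 0 0 0 -1;0 0 0 0 0 0 -1;0 0 0 0 0 0 -1;0 0 0 0 0 0 -1"

```text
clock: 3.2
position: [0.446, 0.29, 0.119]
ee_rot: [0.689, 0.16, 0.689, -0.16]
contact_force: [-0.1, -0.2, -1.5]
width: 0.0453
```

Call:
arm_command:
  series: "0 0 0 0 0 0 -1;0 0 0 0 0 0 -1"

```text
clock: 3.37
position: [0.4462, 0.2901, 0.1191]
ee_rot: [0.689, 0.16, 0.689, -0.16]
contact_force: [-0.3, -0.7, -3.1]
width: 0.045
```

Two readings of about −1.5 and −3.1 N suggest C is empty (a loaded one would read −6 to −8 N). Setting it down.

Call:
arm_command:
  series: "0.05 0 0 0 0 0 -1;0.05 0 0 0 0 0 -1;0.04 0 0 0 0 0 -1;0.03 0 0 0 0 0 -1;0.02 0 0 0 0 0 -1;0.01 0 0 0 0 0 -1;0 0 0 0 0 0 -1;0 0 0 0 0 0 -1"

```text
clock: 4.03
position: [0.4465, 0.2903, 0.0998]
ee_rot: [0.689, 0.16, 0.689, -0.16]
contact_force: [-1.3, 0.7, 3.9]
width: 0.0452
```

Call:
arm_command:
  series: "0 0 0 0 0 0 0.2;0 0 0 0 0 0 1;0 0 0 0 0 0 1;0 0 0 0 0 0 1;0 0 0 0 0 0 1;0 0 0 0 0 0 1;-0.2 0 0 0 0 0 1;-0.3 0 0 0 0 0 1;-0.3 0 0 0 0 0 1;-0.2 0 0 0 0 0 1;0 0 0 0 0 0 1"

```text
clock: 4.95
position: [0.449, 0.2915, 0.2041]
ee_rot: [0.692, 0.162, 0.686, -0.158]
contact_force: [0.9, 0.7, 0.5]
width: 0.0858
```

```bash
python3 - <<'E'
from h import *
print(go((.4725,.119,.2)), manip.get_state()["contact_force"])
E
```

```text
('shift(0.1m,tool)', array([ 0.04, -1.45,  0.97]), 'level rotvec/pi', array([-0.    ,  0.0019, -0.0024])) [0.89568378 0.700878   0.48814344]
```

Call:
arm_command:
  series: "0 -0.18 0.12 0 0 0 1;0 -0.18 0.12 0 0 0 1;0 -0.18 0.12 0 0 0 1;0 -0.18 0.12 0 0 0 1;0 -0.18 0.12 0 0 0 1;0 -0.18 0.12 0 0 0 1;0 -0.18 0.12 0 0 0 1;0 -0.18 0.12 0 0 0 1;0 0 0 0 0 0 1;0 0 0 0 0 0 1;0 0 0 0 0 0 1"

```text
clock: 5.87
position: [0.4687, 0.119, 0.1988]
ee_rot: [0.688, 0.16, 0.689, -0.16]
contact_force: [-0.3, -0.4, 0.8]
width: 0.0855
```

```bash
python3 - <<'E'
from h import *
print(go((.4725,.119,.1)), manip.get_state()["contact_force"])
im=get_image("side");cv2.imwrite("pics/s3.png",cv2.resize(im[60:260,100:340,::-1],(720,600)))
E
```

```text
('shift(0.1m,tool)', array([0.99, 0.02, 0.04]), 'level rotvec/pi', array([-0.    , -0.0004, -0.0001])) [-0.34233018 -0.35307724  0.76304017]
```

View pics/s3.png

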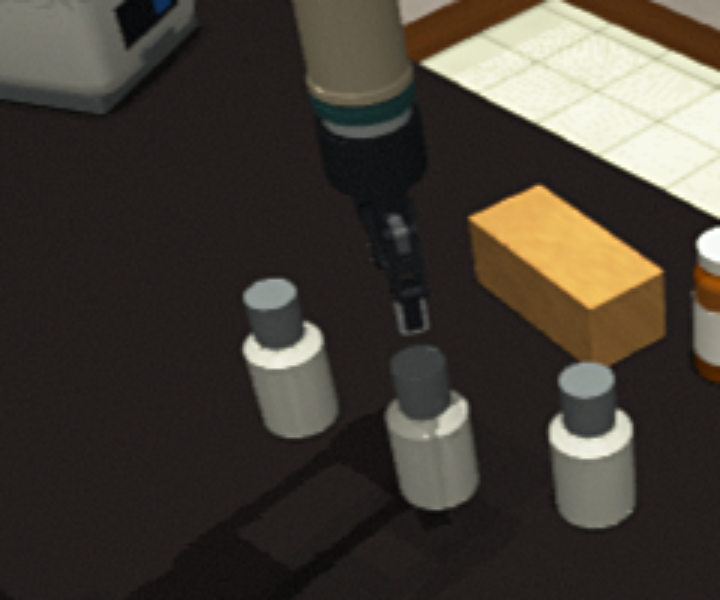

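C stands upright at (290,360) in the crop. The gripper is lined up above B, whose cap is at (420,370).

Call:
arm_command:
  series: "0.2 0 0.02 0 0 0 1;0.2 0 0.01 0 0 0 1;0.2 0 0 0 0 0 1;0.2 0 0 0 0 0 1;0.11 0 0 0 0 0 1;0.08 0 0 0 0 0 1;0 0 0 0 0 0 1;0 0 0 0 0 0 -1;0 0 0 0 0 0 -1;0 0 0 0 0 0 -1;0 0 0 0 0 0 -1;0 0 0 0 0 0 -1"

```text
clock: 6.92
position: [0.4731, 0.1178, 0.1014]
ee_rot: [0.69, 0.161, 0.688, -0.159]
contact_force: [0.7, 1.7, 3.2]
width: 0.0452
```

Call:
arm_command:
  series: "0 0 0 0 0 0 -1;0 0 0 0 0 0 -1;0 0 0 0 0 0 -1;-0.05 0 0 0 0 0 -1;-0.05 0 0 0 0 0 -1;-0.05 0 0 0 0 0 -1;-0.05 0 0 0 0 0 -1;0 0 0 0 0 0 -1;0 0 0 0 0 0 -1;0 0 0 0 0 0 -1;0 0 0 0 0 0 -1"

```text
clock: 7.83
position: [0.4715, 0.1173, 0.12]
ee_rot: [0.689, 0.16, 0.689, -0.16]
contact_force: [0.8, -0.7, -2.1]
width: 0.0453
```

Call:
arm_command:
  series: "0 0 0 0 0 0 -1;0 0 0 0 0 0 -1"

```text
clock: 8.0
position: [0.4717, 0.1173, 0.1201]
ee_rot: [0.689, 0.16, 0.689, -0.16]
contact_force: [0.1, -0.1, -1.4]
width: 0.0451
```

B is empty as well. Setting it down and going to A.

Call:
arm_command:
  series: "0.05 0 0 0 0 0 -1;0.05 0 0 0 0 0 -1;0.04 0 0 0 0 0 -1;0.03 0 0 0 0 0 -1;0.02 0 0 0 0 0 -1;0.01 0 0 0 0 0 -1;0 0 0 0 0 0 -1;0 0 0 0 0 0 -1"

```text
clock: 8.67
position: [0.4723, 0.1175, 0.1008]
ee_rot: [0.689, 0.16, 0.688, -0.16]
contact_force: [0.1, 0.9, 3.4]
width: 0.0451
```

Call:
arm_command:
  series: "0 0 0 0 0 0 0.2;0 0 0 0 0 0 1;0 0 0 0 0 0 1;0 0 0 0 0 0 1;0 0 0 0 0 0 1;0 0 0 0 0 0 1;-0.2 0 0 0 0 0 1;-0.3 0 0 0 0 0 1;-0.3 0 0 0 0 0 1;-0.2 0 0 0 0 0 1;0 0 0 0 0 0 1"

```text
clock: 9.58
position: [0.4748, 0.1177, 0.2048]
ee_rot: [0.692, 0.161, 0.686, -0.159]
contact_force: [0.6, 0.1, 1.0]
width: 0.0856
```

```bash
python3 - <<'E'
from h import *
print(go((.552,-.001,.2)), manip.get_state()["contact_force"])
E
```

```text
('shift(0.1m,tool)', array([ 0.05, -0.73,  1.21]), 'level rotvec/pi', array([-0.    ,  0.0026, -0.0016])) [0.55296374 0.11727728 1.02145158]
```

Call:
arm_command:
  series: "0 -0.09 0.155 0 0 0 1;0 -0.09 0.155 0 0 0 1;0 -0.09 0.155 0 0 0 1;0 -0.09 0.155 0 0 0 1;0 -0.09 0.155 0 0 0 1;0 -0.09 0.155 0 0 0 1;0 -0.09 0.155 0 0 0 1;0 -0.09 0.155 0 0 0 1;0 0 0 0 0 0 1;0 0 0 0 0 0 1;0 0 0 0 0 0 1"

```text
clock: 10.5
position: [0.5505, -0.0014, 0.1995]
ee_rot: [0.688, 0.16, 0.69, -0.16]
contact_force: [-0.3, 0.4, 0.5]
width: 0.0856
```

```bash
python3 - <<'E'
from h import *
print(go((.552,-.001,.1)), manip.get_state()["position"])
im=get_image("side");cv2.imwrite("pics/s4.png",cv2.resize(im[60:260,150:390,::-1],(720,600)))
E
```

```text
('shift(0.1m,tool)', array([0.99, 0.01, 0.01]), 'level rotvec/pi', array([ 0.    , -0.0007,  0.    ])) [ 0.55051853 -0.00141385  0.19949087]
```

View pics/s4.png

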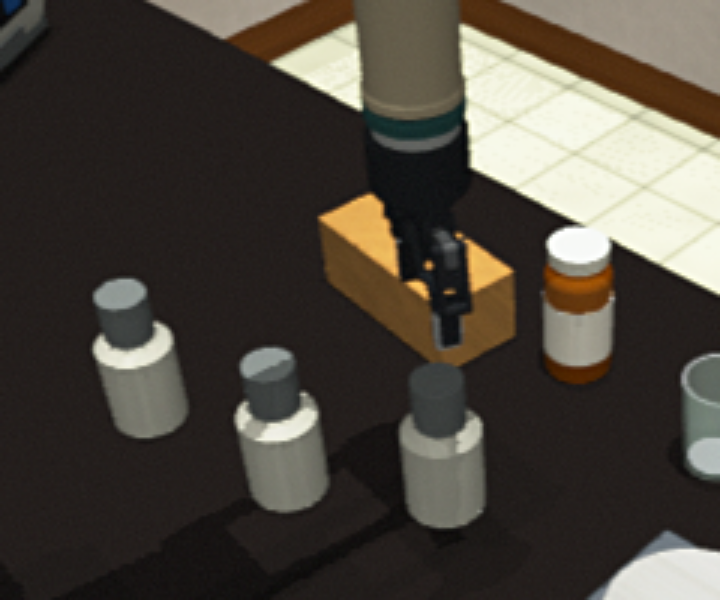

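The three canisters stand upright at crop pixels (140,360), (280,430) and (440,450). The gripper is above A, whose cap is at (438,395).

Call:
arm_command:
  series: "0.2 0 0.01 0 0 0 1;0.2 0 0 0 0 0 1;0.2 0 0 0 0 0 1;0.2 0 0 0 0 0 1;0.11 0 0 0 0 0 1;0.08 0 0 0 0 0 1;0 0 0 0 0 0 1;0 0 0 0 0 0 -1;0 0 0 0 0 0 -1;0 0 0 0 0 0 -1;0 0 0 0 0 0 -1;0 0 0 0 0 0 -1"
  squeeze: 60

```text
clock: 11.55
position: [0.554, -0.0014, 0.1028]
ee_rot: [0.69, 0.161, 0.687, -0.159]
contact_force: [1.6, 5.3, 5.6]
width: 0.0454
```

Call:
arm_command:
  series: "0 0 0 0 0 0 -1;0 0 0 0 0 0 -1;0 0 0 0 0 0 -1;-0.05 0 0 0 0 0 -1;-0.05 0 0 0 0 0 -1;-0.05 0 0 0 0 0 -1;-0.05 0 0 0 0 0 -1;0 0 0 0 0 0 -1;0 0 0 0 0 0 -1;0 0 0 0 0 0 -1;0 0 0 0 0 0 -1"

```text
clock: 12.47
position: [0.552, -0.0024, 0.1209]
ee_rot: [0.688, 0.16, 0.689, -0.16]
contact_force: [-0.1, 0.4, -8.2]
width: 0.0448
```

Call:
arm_command:
  series: "0 0 0 0 0 0 -1;0 0 0 0 0 0 -1"

```text
clock: 12.63
position: [0.5522, -0.0023, 0.1211]
ee_rot: [0.689, 0.16, 0.689, -0.16]
contact_force: [0.0, -0.0, -8.6]
width: 0.0445
```

A is the heavy one at about −8.5 N. Lifting it and carrying it over to the large grey scale.

Call:
arm_command:
  series: "-0.08 0 0 0 0 0 -1;-0.13 0 0 0 0 0 -1;-0.15 0 0 0 0 0 -1;-0.15 0 0 0 0 0 -1;-0.15 0 0 0 0 0 -1;-0.15 0 0 0 0 0 -1;-0.12 0 0 0 0 0 -1;-0.07 0 0 0 0 0 -1;0 0 0 0 0 0 -1"

```text
clock: 13.38
position: [0.5535, -0.0025, 0.2235]
ee_rot: [0.69, 0.16, 0.687, -0.16]
contact_force: [0.5, -0.2, -7.1]
width: 0.0446
```

Call:
arm_command:
  series: "0 -0.08 0.03 0 0 0 -1;0 -0.16 0.07 0 0 0 -1;0 -0.26 0.11 0 0 0 -1;0 -0.28 0.12 0 0 0 -1;0 -0.28 0.12 0 0 0 -1;0 -0.28 0.12 0 0 0 -1;0 -0.28 0.12 0 0 0 -1;0 -0.28 0.12 0 0 0 -1;0 -0.28 0.12 0 0 0 -1;0 -0.22 0.1 0 0 0 -1;0 -0.13 0.06 0 0 0 -1;0 -0.07 0.03 0 0 0 -1"

```text
clock: 14.38
position: [0.5376, -0.2875, 0.2199]
ee_rot: [0.688, 0.161, 0.689, -0.161]
contact_force: [0.7, 0.1, -7.9]
width: 0.0447
```

Call:
arm_command:
  series: "0 0 0 0 0 0 -1;0 0 0 0 0 0 -1;0 0 0 0 0 0 -1"

```text
clock: 14.63
position: [0.5383, -0.2832, 0.221]
ee_rot: [0.688, 0.16, 0.689, -0.159]
contact_force: [-0.3, 0.8, -8.1]
width: 0.0451
```

```bash
python3 - <<'E'
from h import *
print(go((.538,-.285,.179)), manip.get_state()["position"],manip.get_state()["contact_force"],manip.get_state()["width"])
im=get_image("side");t=get_image("top")
cv2.imwrite("pics/s5.png",np.hstack([cv2.resize(im[120:340,270:490,::-1],(400,400)),cv2.resize(t[160:320,300:460,::-1],(400,400))]))
E
```

```text
('shift(0.1m,tool)', array([ 0.42, -0.02,  0.01]), 'level rotvec/pi', array([-0.    , -0.0005, -0.0005])) [ 0.53832777 -0.28318745  0.22098328] [-0.32464954  0.80984445 -8.12523887] 0.04509004855003278
```

View pics/s5.png

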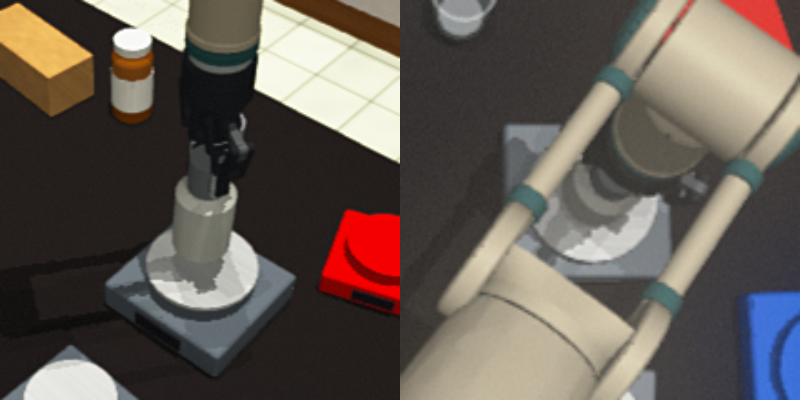

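A hangs upright over the large grey plate (left crop, canister (205,220), plate (202,265)). I'll lower it fully, including the 12 mm the plate sinks.

Call:
arm_command:
  series: "0.08 -0.01 0 0 0 0 -1;0.1 -0.01 0 0 0 0 -1;0.1 0 0 0 0 0 -1;0.06 0 0 0 0 0 -1;0.03 0 0 0 0 0 -1;0.03 0 0 0 0 0 -1;0.03 0 0 0 0 0 -1;0.03 0 0 0 0 0 -1;0.02 0 0 0 0 0 -1;0.02 0 0 0 0 0 -1;0.02 0 0 0 0 0 -1;0 0 0 0 0 0 -1"

```text
clock: 15.73
position: [0.5375, -0.2866, 0.1692]
ee_rot: [0.689, 0.16, 0.689, -0.16]
contact_force: [-1.6, 2.5, -3.3]
width: 0.0449
```

Call:
arm_command:
  series: "0.01 0 0 0 0 0 -1;0 0 0 0 0 0 -1;0 0 0 0 0 0 -1"

```text
clock: 15.98
position: [0.5377, -0.2868, 0.1688]
ee_rot: [0.689, 0.16, 0.689, -0.16]
contact_force: [-1.9, 3.0, 0.2]
width: 0.0449
```

The wrist force has dropped to about 0, so the plate is carrying the full weight. Releasing and retreating.

Call:
arm_command:
  series: "0 0 0 0 0 0 0.2;0 0 0 0 0 0 0.6;0 0 0 0 0 0 1;0 0 0 0 0 0 1;0 0 0 0 0 0 1;0 0 0 0 0 0 1;-0.15 0 0 0 0 0 1;-0.25 0 0 0 0 0 1;-0.3 0 0 0 0 0 1;-0.3 0 0 0 0 0 1;-0.2 0 0 0 0 0 1;0 0 0 0 0 0 1"

```text
clock: 16.98
position: [0.5397, -0.2884, 0.2939]
ee_rot: [0.692, 0.158, 0.685, -0.161]
contact_force: [1.0, 0.1, 0.2]
width: 0.0856
```

Call:
arm_command:
  series: "0 0.25 -0.12 0 0 0 1;0 0.25 -0.12 0 0 0 1;0 0.25 -0.12 0 0 0 1;0 0.25 -0.12 0 0 0 1;0 0.25 -0.12 0 0 0 1;0 0.25 -0.12 0 0 0 1;0 0 0 0 0 0 1;0 0 0 0 0 0 1;0 0 0 0 0 0 1"

```text
clock: 17.73
position: [0.5389, -0.1209, 0.2878]
ee_rot: [0.689, 0.159, 0.689, -0.16]
contact_force: [-0.4, 0.7, -0.0]
width: 0.0854
```

```bash
python3 - <<'E'
from h import *
im=get_image("side");t=get_image("top")
cv2.imwrite("pics/s6.png",np.hstack([cv2.resize(im[120:340,130:500,::-1],(400,238)),cv2.resize(t[120:340,130:500,::-1],(400,238))]))
cv2.imwrite("pics/s7.png",cv2.resize(im[200:330,310:450,::-1],(646,600),interpolation=cv2.INTER_CUBIC))
for b in blobs(im[:,:,::-1],200,255,150):print(cv2.boundingRect(b))
print(manip.get_state()["contact_force"])
E
```

```text
(95, 392, 42, 17)
(58, 374, 36, 35)
(143, 334, 18, 49)
(283, 318, 51, 44)
(51, 264, 40, 25)
(351, 250, 60, 43)
(367, 241, 31, 15)
(42, 240, 26, 28)
(338, 88, 302, 198)
(243, 60, 65, 55)
(59, 18, 93, 34)
[-0.88304553  1.45747936 -0.2787782 ]
```

View pics/s6.png

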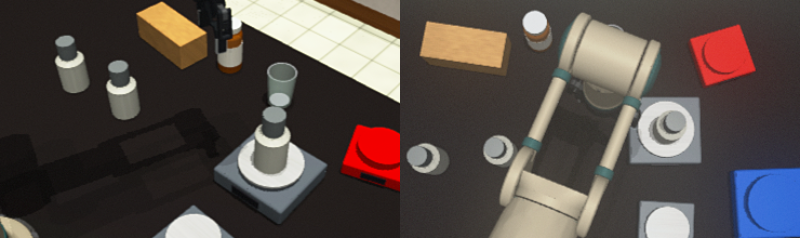

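View pics/s7.png

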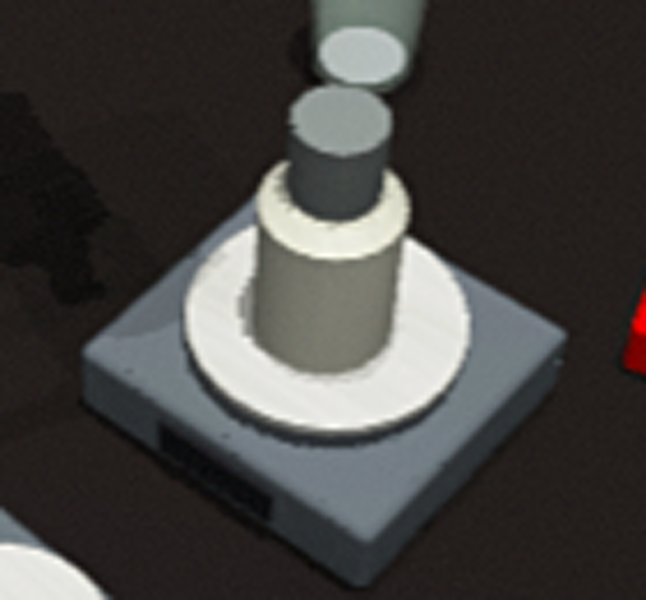

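The view shows A upright and well inside the plate, B and C upright, and the bystanders in place. One check of how far the plate sank, using the same threshold on both pictures, then I hand in.

```bash
python3 - <<'E'
from h import *
from rig import ticket
a=cv2.imread("pics/side0.png");b=get_image("side")[:,:,::-1]
for u in(370,381,392):
    print(u,[int(np.where(cv2.cvtColor(np.ascontiguousarray(i),cv2.COLOR_BGR2GRAY)[275:305,u]>150)[0].max()+275) for i in(a,b)])
c=get_calibration("side");T=np.linalg.inv(c["cam_to_world"])
for z in(.078,.066):
    p=T@[.49,-.336,z,1];print(z,round(c["fy"]*p[1]/p[2]+c["cy"],1))
print(ticket.sign_off())
E
```

```text
370 [287, 290]
381 [289, 292]
392 [288, 291]
0.078 289.8
0.066 293.2
the job is handed in; nothing more can be done
None
```

Canister A was the heavy one, and it now stands upright on the plate of the large grey scale. The job was handed in at about 18 s of the 62 s allowed, with the gripper open and clear.

- **Weighing:** C and B read about 1.5–3 N when lifted, so both are empty, and I set them back upright where they stood. A read about 8.5 N.
- **Plate:** after release, the plate's front edge was 3 px lower in the side view, against about 3.4 px expected for the full 12 mm. The picture resolves only whole pixels, but the wrist force had also dropped to about 0 N before I let go.
- **Scene:** the last pictures show A's whole base inside the plate and B and C upright. The box and bottle look unmoved. The beaker was hidden in the final top view but stands in place in the side view. No check failed or disagreed.

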